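Set the pen carriage of a cup-banding jig against a cup, slack taken up forward

ROBOT

A 6-joint arm with a two-finger parallel gripper is mounted at the origin on the work surface. World frame = base frame: x ahead of the robot, y to its left, z up, the work surface at z = 0. Lengths are in mm, angles in rad, forces in N, time in s.
With the tool pointing down it reaches from about 275 to 725 mm from the base axis. Payload 5.6 kg.
Tool frame: the origin (TCP) lies midway between the tips of the shut fingers; the grasp point (between the pads) lies 19 mm behind it; z points along the fingers, y is the line along which they close (so a half turn about z gives the same grasp; the last joint's range is limited). The gripper opens to 85 mm and grips with 20 to 120 N. Pads are 22 mm wide; open, the fingers measure 114 mm over their backs; the gripper's body (76 mm by 85 mm) begins 54 mm behind the grasp point. The pads swing forward as they close: fully open they stand 13 mm farther back than shut.
Start: joints at [1.461, 0.255, 0.108, 0, -1.424, -0.285], TCP at [211.516, 507.695, 231.283] pointing down, gripper open.
Joint ranges: [-2.95, 2.95], [-1.21, 1.97], [-1.09, 1.5], [-2.87, 1.71], [-2.94, -0.07], [-3.05, 3.05]. Speed limits (rad/s): [2.57, 2.57, 3.14, 3.14, 3.14, 3.14].

INTERFACE

Orientations are given as a unit quaternion [w, x, y, z].
In Python, from cell import robot gives the robot as it stands.
- The arm moves only by the tool move_arm, never from a script. Its argument "steps" is a list of rows, each a list of 3 entries, a list of its own where there are three numbers: the turn, a rotation vector about the tool's x, y, z in degrees, then the shift along the tool's x, y, z in m, then the finger opening in m, from 0 to 0.0854. In form: [[[ax, ay, az], [tx, ty, tz], grip], ...]. A call has 1 to 20 rows; each row shifts and turns the commanded pose from where the row before left it, along the tool's axes as they then stand; what a row does not reach is not made up. A row lasts 1/10 s, in which the tool goes at most 50 mm and 8.59 degrees, less where a joint would pass 70% of its speed; a pose out of reach is approached as far as the arm can. A call with a gripper value outside its range is refused whole. The fingers move at their own pace and stop on an object; "squeeze" is the grip in N (left out, the last holds). Time passes only in rows, so rows that do not move let the fingers close. It gives the time, the measured TCP pose, the force, the opening and the grip force at its end, in the units of the state.
- robot.state(): the state, without advancing time (a new reading comes with each control period).
- robot.read_camera(name): name is "scene" or "top" or "wrist"; returns a dict with "pixels" (480x640x3 uint8, red, green, blue), "vertical_fov" (degrees; the focal length in pixels is half the picture's height over the tangent of half this angle, whatever the lens; pixels are square), "cx", "cy" (the principal point, pixels), "dist_coeffs" ([k1, k2, p1, p2, k3] as OpenCV has them; the pictures are not rectified), "R" (3x3) and "t" (3): a world point X has camera coordinates R X + t. Camera axes: x right, y down, z forward; pixel columns grow to the right and rows downward; lengths in mm; the calibration is good to about 2 mm. A picture is of the moment at which its call begins. There is no depth.
- robot.hand_in(): hands the job in; it is judged then, once.
Trained networks look in a picture, given as the dict that the camera call returned (one of the last four; its "shot" number tells which), for a name from the list of things; names that differ only in an ending like _2 or _b are one class to them, and where a whole thing is asked for, a point or a joint stands for the part that bears it (a point fixed in the world has none). Each returns a list of dicts, best first, with "p" (0 to 1); they miss things now and then, are a little off and sometimes report something else, mostly with a low value. They report only what shows in the picture. A call takes as long as a camera call. They do not tell look-alikes from the thing itself.
- robot.search_frame(picture, name): "location" ([x, y, z] in mm, in world coordinates, good to about 4 mm: the middle of the surface that is visible of it).
- robot.outline_of(picture, name): "mask" (480x640 bool, what is visible of it).
- robot.spot_point(picture, name): "location" ([x, y, z] in mm, in world coordinates, good to about 4 mm: a listed point, or the origin of a listed thing).
The state is a dict: "clock": time; "joint_pos": joint angles; "joint_velocities": joint speeds; "tau": joint torques, N m; "tcp_pos": TCP position; "tool_rot": TCP orientation; "wrist_force": force on the tool from outside, world axes, zero at the start; "ft_torque": the same for the moment, N m; "width": opening from 0.0 (shut) to 1.0 (fully open); "finger_force": force on a finger pad.
Only numpy, scipy, OpenCV 4.12 (cv2) and the standard library are available. Lean on these libraries where they do the work, as an engineer would, in place of code of your own. Each camera call takes 0.05 s, during which the arm holds its last target. There are 200 camera calls.

TASK

Set up the cup-banding jig: the pen carriage has been left run past its red set mark, so draw it back by its orange grip until the pointer is at least 30 mm behind the mark, then stand the white cup upright on the jig, home in the dark V block, and let go of it, without a bang. Then bring the carriage up to the mark by the grip from behind, pushing forward only, until you feel the nib bear on the cup with a few newtons (the pen sticks out more or less, so the pointer may stop some mm off the mark; above 12 N the nib is spoilt), and leave it bearing there, the grip's slack taken up forward and nothing held. Leave the blue mug, the marker tray and the varnish jar where they are.

Things in the scene. Friction and masses are not known exactly. Their poses are not given: they have to be found in the camera images.
- jig: Plywood board 150 x 330 mm, 15 mm thick, fixed on the table, with an aluminium rail along its middle. Origin: centre of its underside. Its y axis is the rail's forward direction (towards the V block); the rail lies on x = 0.
- grip_top (a point): Centre of the top face of the orange grip: upright post 24 x 24 mm, 52 mm free, on a 34 x 30 x 16 mm steel foot; top 135 mm above the table. Axes as the jig's. It slides 8 mm in slack (about 0.5 N) before it drives the carriage. Its centre is 89 mm behind the pointer when the slack is fully back (pulling), 81 mm when fully taken up forward (pushing).
- pointer (a point): Front edge of the red-ended steel pointer of the carriage, 55 mm to the jig's +x side of the rail, 35 mm above the table. Axes as the jig's. Along the rail it shows only roughly where the nib is: the marker is clamped by hand, so its nib stands anywhere from 5 mm behind to 5 mm ahead of the pointer.
- cup: Plain white ceramic cup without a handle, 60 mm outer diameter, straight sided, 80 mm tall, wall 4 mm, 0.15 to 0.3 kg, loose, standing on the table at the start. Origin: centre of its underside.
- seat (a point): Where the centre of the cup's underside belongs: on the jig board (15 mm above the table), on the rail's centre line, the cup touching both faces of the dark wooden V block. Axes as the jig's.
- mark (a point): Middle of the red set mark, a thin line across the flat aluminium tongue of the V block, 65 mm to the jig's +x side of the rail and 30 mm behind the seat along the rail: level with the near side of a cup that is home. With the cup home the nib meets it when the pointer is within 5 mm of this line, before or past it. Axes as the jig's.
- vblock: The dark wooden V block, 30 mm tall, 80 mm wide across the rail, fixed on the board just forward of the seat (its place along the rail varies), its 60 degree V open to the back, with a flat aluminium tongue at its +x side. Origin: as seat.
- finished_mug: Bystander: blue mug with a handle, 76 mm in diameter, 90 mm tall, loose. Origin: centre of its underside.
- tray: Bystander: white tray of markers, 130 x 200 x 65 mm, loose. Origin: centre of its underside.
- varnish_jar: Bystander: amber varnish jar, 56 mm in diameter, 75 mm tall, loose. Origin: centre of its underside.
- carriage: Blue pen carriage, 56 mm wide; slides along the jig's y with a steady drag of about 4 N and stays where left. Origin: on the rail line at board top (15 mm up), level with the pointer; axes as the jig's. The marker lies above it on the rail line, 58 mm above the table, its red nib 8 mm thick pointing forward. Its firm rear stop is met with this origin 20 mm behind the jig's. It reaches 117 mm back.
Not all that is in view belongs to the job. What is meant by the cup is not pink, and is the smaller of those in its own colour.

How it is judged (in metres and radians):
On the way, in this order (a step that is already met when the one before it is completed fails the run):
1. the pointer is drawn back to at least 25 mm behind the set mark (y of pointer in the frame of mark below -0.025 m), for 0.2 s.
2. the cup stands released and upright in the V block (within 4 mm of the seat) with the pointer still at least 25 mm behind the mark (distance between cup and seat below 0.004 m and angle between cup's own z axis and vertical below 0.05 rad and linear speed of cup below 0.02 m/s and contact force between cup and the fingers below 0.1 N and y of pointer in the frame of mark below -0.025 m), for 0.2 s.
3. the nib bears on the cup with more than 1 N, the grip's slack taken up forward to within 2 mm (contact force between carriage and cup above 1 N and y of grip_top in the frame of pointer above -0.083 m), for 0.15 s.
At the end, for the whole second after the job is handed in: The nib bears on the cup (over 0.4 N left after letting go) with the pointer within 8 mm of the set mark, the grip's slack is taken up forward to within 2 mm, and the cup stands upright and still within 3 mm of its seat in the V block, with nothing held (y of pointer in the frame of mark between -0.008 and 0.008 m and y of grip_top in the frame of pointer above -0.083 m and distance between cup and seat below 0.003 m and angle between cup's own z axis and vertical below 0.05 rad and linear speed of cup below 0.01 m/s and contact force between carriage and cup above 0.4 N); the robot touches nothing.
It fails at once if the pen carriage (its nib) presses on the cup with more than 12 N (contact force between carriage and cup above 12 N).
It fails at once if the cup is banged or forced against the board or the V block (over 40 N) (contact force between cup and jig above 40 N or contact force between cup and vblock above 40 N).
It fails at once if the cup is tipped (angle between cup's own z axis and vertical above 0.5 rad).
It fails at once if a bystander is moved by more than 15 mm (distance of any of finished_mug, tray, varnish_jar from where it was at the start of the episode above 0.015 m).
It also fails if it takes over 72 s, if anything falls off the work surface, if the arm or the gripper's body presses on something with over 40 N, if the wrist force passes 120 N, or if a joint passes its speed limit or range.

## Working session

There is one attempt and no reset: what is moved stays moved. The work goes in short steps, Python scripts to look and compute and a tool call to move; the robot and the scene stay as the last step left them, time stands still between calls to the robot, and variables do not carry over. Pictures are saved under pics/ and viewed, at most 13 in all, crops included, and the job is handed in when it is done.

Besides the shell and the picture viewer there is one more tool, called after "Emit:" by a JSON object that holds its "fn" and its "kwargs", one argument or row to a line. move_arm: Moves the arm, as the interface text tells. Its arguments: {"type":"object","properties":{"steps":{"type":"array","items":{"type":"array"}},"squeeze":{"type":"number"}},"required":["steps"]}

```bash
mkdir -p pics
cat > h.py <<'E'
import numpy as np, cv2
from cell import robot
def shot(cam,name=None):
    p=robot.read_camera(cam)
    if name: cv2.imwrite('pics/'+name,p['pixels'][:,:,::-1])
    return p
def K(p):
    f=240/np.tan(np.radians(p['vertical_fov'])/2)
    return np.array([[f,0,p['cx']],[0,f,p['cy']],[0,0,1]])
def ray(p,uv):
    n=cv2.undistortPoints(np.array([[uv]],float),K(p),np.array(p['dist_coeffs'],float))[0,0]
    R=np.array(p['R']);t=np.array(p['t'])
    return -R.T@t, R.T@np.array([n[0],n[1],1])
def at_z(p,uv,z):
    c,d=ray(p,uv); return c+d*(z-c[2])/d[2]
def proj(p,X):
    return cv2.projectPoints(np.array(X,float).reshape(-1,3),cv2.Rodrigues(np.array(p['R'],float))[0],np.array(p['t'],float),K(p),np.array(p['dist_coeffs'],float))[0][:,0]
E
python3 - <<'E'
from h import *
s=robot.state(); print(s)
for c in ('top','scene'):
    p=shot(c,c+'0.png')
    print(c,p['vertical_fov'],(-np.array(p['R']).T@np.array(p['t'])).round())
    for n in ('jig','grip_top','pointer','cup','seat','mark','finished_mug','tray','varnish_jar','carriage'):
        print(n,[(np.round(r['location']),round(r['p'],2)) for r in robot.spot_point(p,n)][:4])
E
```

```text
{'clock': 0.0, 'joint_pos': array([ 1.46058748e+00,  2.55760871e-01,  1.06981396e-01, -4.82558822e-04,
       -1.42389398e+00, -2.84635132e-01]), 'joint_velocities': array([ 0.00104002,  0.00020817, -0.00019753,  0.00139542, -0.00022492,
       -0.00269831]), 'tau': array([-1.01617730e-03, -3.86627162e+01,  2.37940478e+01,  5.36538541e+00,
       -6.09604991e-03, -1.55364063e-05]), 'tcp_pos': array([211.29900578, 507.24651076, 230.37812569]), 'tool_rot': array([ 9.55784332e-04,  9.80568060e-01, -1.96176811e-01, -1.55988931e-04]), 'wrist_force': array([-0.13600758, -1.14596468,  0.63109372]), 'ft_torque': array([ 0.05158479,  0.03508482, -0.03623463]), 'finger_force': 0.0, 'width': 0.9974293612023786}
top 52.33690772246171 [ 396.   65. 1163.]
jig [(array([540.,  51.,  -1.]), 0.65)]
grip_top [(array([538.,  37., 137.]), 0.47)]
pointer [(array([604., 115.,  34.]), 0.9), (array([519., 427.,   1.]), 0.64)]
cup [(array([ 436., -291.,   -2.]), 0.88), (array([ 536., -270.,   -4.]), 0.82), (array([ 311., -266.,   -1.]), 0.78), (array([551., 128.,  16.]), 0.55)]
seat []
mark [(array([609.,  90.,  20.]), 0.64)]
finished_mug [(array([ 712., -248.,   -3.]), 0.9)]
tray [(array([519., 424.,   4.]), 0.97)]
varnish_jar [(array([818.,  97.,   1.]), 0.69)]
carriage [(array([547., 122.,  18.]), 0.76)]
scene 53.50881865682396 [1061. -317.  996.]
jig [(array([541.,  49.,  -0.]), 0.66), (array([525., 430.,  -2.]), 0.48)]
grip_top [(array([539.,  38., 136.]), 0.69)]
pointer [(array([601., 121.,  32.]), 0.76)]
cup [(array([ 313., -272.,   -2.]), 0.98), (array([ 545., -268.,   -0.]), 0.64), (array([ 432., -285.,   -1.]), 0.6), (array([818., 103.,  -2.]), 0.29)]
seat [(array([545., 122.,  17.]), 0.74)]
mark [(array([613.,  94.,  20.]), 0.59)]
finished_mug [(array([ 712., -248.,    1.]), 0.55)]
tray []
varnish_jar [(array([818., 104.,  -4.]), 0.56)]
carriage [(array([547., 125.,  14.]), 0.92)]
```

View pics/top0.png

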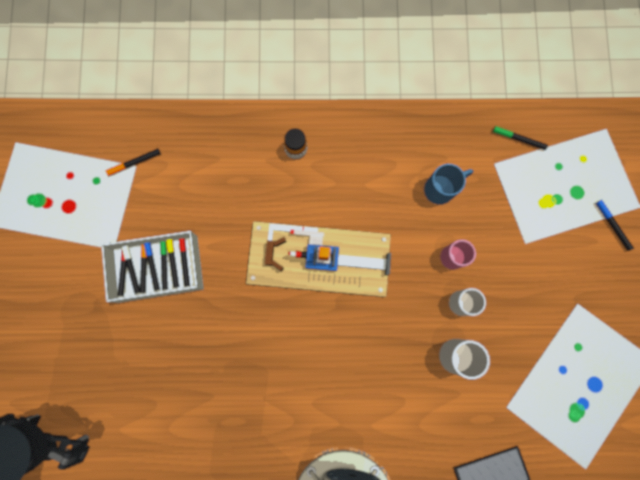

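View pics/scene0.png

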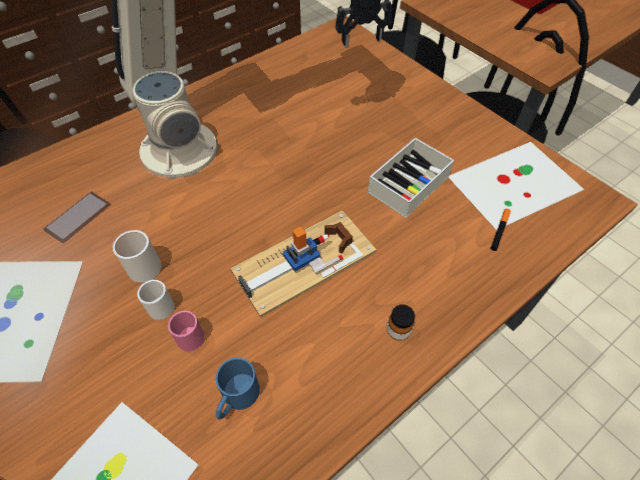

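The top view shows the jig at (253..391, 222..296) with its V block at the left, at (275,253). The smaller white cup is at (467,302), between the pink cup and a larger white cup. I'll refine the jig yaw next, then move.

```bash
cat >> h.py <<'E'
def jigfit(p,z=15):
    m=robot.outline_of(p,'jig')[0]['mask'].astype(np.uint8)
    c=max(cv2.findContours(m,cv2.RETR_EXTERNAL,cv2.CHAIN_APPROX_NONE)[0],key=cv2.contourArea)[:,0]
    w=np.array([at_z(p,q,z)[:2] for q in c],np.float32)
    return cv2.minAreaRect(cv2.convexHull(w))
def mv(target,yaw):
    s=robot.state(); w,x,y,z=s['tool_rot']; from scipy.spatial.transform import Rotation as Ro
    R=Ro.from_quat([x,y,z,w]).as_matrix(); d=(np.array(target)-s['tcp_pos'])
    Rd=Ro.from_euler('z',yaw,degrees=True).as_matrix()@np.diag([1,-1,-1])
    print('clock',s['clock'],'turn',np.degrees(Ro.from_matrix(R.T@Rd).as_rotvec()).round(2),'shift after turn mm',(Rd.T@d).round(1),'before',(R.T@d).round(1))
E
python3 - <<'E'
from h import *
for c in('top','scene'):
    p=shot(c); print(jigfit(p))
mv([545,95,260],-5)
E
```

```text
((540.3009643554688, 46.046478271484375), (333.9413146972656, 153.13067626953125), 84.37113952636719)
((536.6875, 48.542518615722656), (331.4938049316406, 170.07461547851562), 84.65282440185547)
clock 1.3 turn [  0.     0.   -17.62] shift after turn mm [368.2 382.1 -28.7] before [466.6 252.7 -28.7]
```

Emit:
{"fn": "move_arm", "kwargs": {
  "steps": [
    [[0,0,-5.7],[0,0,0],0.03],
    [[0,0,-5.7],[0,0,0],0],
    [[0,0,-5.7],[0,0,0],0],
    [[0,0,0],[0.031,0.0315,-0.0024],0],
    [[0,0,0],[0.031,0.0315,-0.0024],0],
    [[0,0,0],[0.031,0.0315,-0.0024],0],
    [[0,0,0],[0.031,0.0315,-0.0024],0],
    [[0,0,0],[0.031,0.0315,-0.0024],0],
    [[0,0,0],[0.031,0.0315,-0.0024],0],
    [[0,0,0],[0.031,0.0315,-0.0024],0],
    [[0,0,0],[0.031,0.0315,-0.0024],0],
    [[0,0,0],[0.031,0.0315,-0.0024],0],
    [[0,0,0],[0.031,0.0315,-0.0024],0],
    [[0,0,0],[0.031,0.0315,-0.0024],0],
    [[0,0,0],[0.031,0.0315,-0.0024],0],
    [[0,0,0],[0,0,0],0]
  ]
}}

```text
clock: 2.9
tcp_pos: [547.7, 91.8, 259.5]
tool_rot: [0.001, 0.999, -0.051, -0.0]
wrist_force: [0.5, 0.3, 0.1]
width: 0.002
finger_force: 0.0
```

Run:
```python
from h import *
p=shot('wrist','w1.png')
print(p['vertical_fov'],(-np.array(p['R']).T@np.array(p['t'])).round(),robot.state()['wrist_force'])
for n in ('jig','grip_top','pointer','seat','mark','vblock','carriage'):
    print(n,[(np.round(r['location'],1),round(r['p'],2)) for r in robot.spot_point(p,n)][:4])
print(jigfit(p))
mv([545,95,260],-5.5)
```

```text
66.26224607228076 [625.  85. 401.] [-0.35910117  0.48826531  0.64664652]
jig [(array([539.9,  47.2,   1. ]), 0.69)]
grip_top [(array([538.5,  35.8, 133.5]), 0.72)]
pointer [(array([605.9, 119.6,  36.5]), 0.62)]
seat []
mark [(array([607.8,  83.9,  15.5]), 0.7)]
vblock [(array([610.5,  84.1,  16.8]), 0.52)]
carriage [(array([545.1, 123.1,  17.3]), 0.89)]
((540.8901977539062, 40.69773864746094), (348.1048278808594, 149.21885681152344), 84.25545501708984)
clock 3.35 turn [-0.01 -0.02  0.07] shift after turn mm [0.1 1.5 0.3] before [0.1 1.5 0.3]
```

View pics/w1.png

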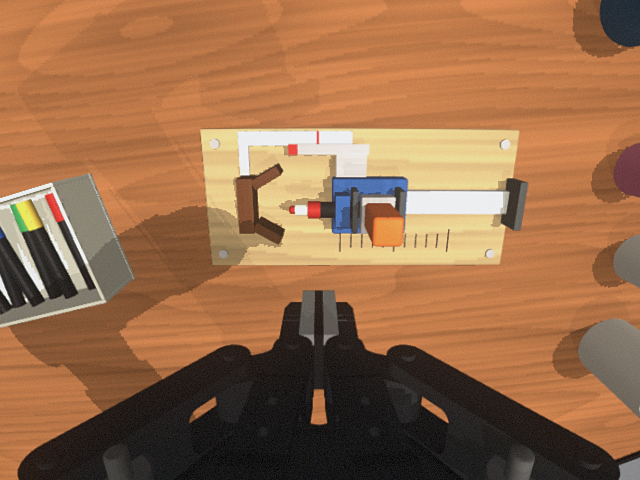

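The wrist view shows the set mark line at (318,138), the pointer tip at (288,150), the grip top around (387,220), and the V block at (240..283, 165..243).

```bash
cat >> h.py <<'E'
YAW=np.radians(-5.6); JX=np.array([np.cos(YAW),np.sin(YAW)]); JY=np.array([-np.sin(YAW),np.cos(YAW)])
C0=np.array([540.5,47.5])
def tj(w): d=np.array(w)[:2]-C0; return np.array([d@JX,d@JY]).round(1)
def tw(x,y): return C0+x*JX+y*JY
E
python3 - <<'E'
from h import *
p=shot('wrist')
for n,uv,z in [('c1',(201,129),15),('c2',(519,131),15),('c3',(500,265),15),('c4',(213,265),15),('railR',(505,203),19),('railL',(410,202.5),19),('mark',(318,138),18),('ptr',(288,150),35),('nib',(290,210),58),('Vtop',(284,166),45),('Vbot',(284,235),45),('grip',(384,213),135)]:
    w=at_z(p,uv,z); print(n,w.round(1),tj(w))
E
```

```text
c1 [628.2 209.6  15. ] [ 71.4 169.9]
c2 [ 596.6 -115.7   15. ] [  71.7 -156.9]
c3 [ 448.8 -102.9   15. ] [ -76.6 -158.6]
c4 [480.2 223.7  15. ] [-77.2 169.4]
railR [ 522.4 -102.5   19. ] [  -3.3 -151. ]
railL [5.323e+02 5.000e-01 1.900e+01] [ -3.6 -47.6]
mark [607.5  91.7  18. ] [62.4 50.5]
ptr [599.6 121.9  35. ] [51.6 79.8]
nib [544.9 124.6  58. ] [-3.1 77.2]
Vtop [585.6 126.6  45. ] [37.2 83.1]
Vbot [516.8 135.   45. ] [-32.2  84.8]
grip [553.3  47.2 135. ] [12.8  1. ]
```

Run:
```python
from h import *
w=tw(-3,28); print(w); mv([*w,104],-5.6)
```

```text
[540.24663899  75.6591159 ]
clock 3.4 turn [-0.01 -0.02  0.15] shift after turn mm [ -2.8  21.1 156.3] before [ -2.9  21.1 156.3]
```

Emit:
{"fn": "move_arm", "kwargs": {
  "steps": [
    [[0,0,0],[-0.0014,0.0105,0.02],0],
    [[0,0,0],[-0.0014,0.0105,0.02],0],
    [[0,0,0],[0,0,0.02],0],
    [[0,0,0],[0,0,0.02],0],
    [[0,0,0],[0,0,0.02],0],
    [[0,0,0],[0,0,0.02],0],
    [[0,0,0],[0,0,0.02],0],
    [[0,0,0],[0,0,0.016],0],
    [[0,0,0],[0,0.005,0],0],
    [[0,0,0],[0,0.005,0],0],
    [[0,0,0],[0,0.005,0],0],
    [[0,0,0],[0,0.005,0],0],
    [[0,0,0],[0,0.005,0],0]
  ]
}}

```text
clock: 4.7
tcp_pos: [538.9, 50.6, 105.2]
tool_rot: [-0.001, 0.999, -0.048, 0.001]
wrist_force: [-0.2, 3.7, 3.2]
width: -0.003
finger_force: 2.3
```

Emit:
{"fn": "move_arm", "kwargs": {
  "steps": [
    [[0,0,0],[0,0.005,0],0],
    [[0,0,0],[0,0.005,0],0],
    [[0,0,0],[0,0.005,0],0],
    [[0,0,0],[0,0.005,0],0],
    [[0,0,0],[0,0.005,0],0],
    [[0,0,0],[0,0.005,0],0],
    [[0,0,0],[0,0.005,0],0],
    [[0,0,0],[0,0.005,0],0],
    [[0,0,0],[0,0.005,0],0],
    [[0,0,0],[0,0.005,0],0],
    [[0,0,0],[0,0.005,0],0],
    [[0,0,0],[0,0.005,0],0],
    [[0,0,0],[0,0.005,0],0],
    [[0,0,0],[0,0.005,0],0],
    [[0,0,0],[0,0,0],0]
  ]
}}

```text
clock: 6.2
tcp_pos: [530.5, -20.6, 103.6]
tool_rot: [0.0, 0.999, -0.049, -0.001]
wrist_force: [0.6, 0.1, -0.1]
width: 0.0
finger_force: 0.4
```

```bash
python3 - <<'E'
from h import *
p=shot('scene','s1.png')
for n in ('grip_top','pointer','carriage','mark'):
    print(n,[(np.round(r['location'],1),tj(r['location']),round(r['p'],2)) for r in robot.spot_point(p,n)][:3])
p=shot('top')
for n in ('grip_top','pointer','carriage','mark'):
    print(n,[(np.round(r['location'],1),tj(r['location']),round(r['p'],2)) for r in robot.spot_point(p,n)][:3])
cup=[]
for c in ('top','scene'):
    p=shot(c)
    for r in robot.outline_of(p,'cup')[:5]:
        m=r['mask']; ys,xs=np.nonzero(m); print(c,round(r['p'],2),xs.mean().round(1),ys.mean().round(1),m.sum(),p['pixels'][m].mean(0).round())
E
python3 - <<'E'
import cv2; i=cv2.imread('pics/s1.png')[190:330,210:410]; cv2.imwrite('pics/s1c.png',cv2.resize(i,None,fx=4,fy=4,interpolation=2)[:600])
E
```

```text
grip_top [(array([531.2, -48.9, 135.2]), array([  0.2, -96.8]), 0.64)]
pointer [(array([593.4,  40.3,  34.6]), array([53.4, -2. ]), 0.94), (array([614.3,  93.8,  17. ]), array([68.9, 53.3]), 0.41)]
carriage [(array([541.9,  44.9,  16. ]), array([ 1.6, -2.5]), 0.7)]
mark [(array([610.5,  90.8,  17.1]), array([65.4, 49.9]), 0.78)]
grip_top []
pointer []
carriage []
mark []
top 0.79 464.0 358.2 1518 [140. 137. 129.]
top 0.69 467.2 301.8 828 [143. 138. 129.]
top 0.63 458.4 254.0 731 [142.  84.  97.]
top 0.57 295.0 143.7 592 [75. 60. 48.]
scene 0.95 136.8 255.7 1773 [154. 144. 134.]
scene 0.82 186.1 330.4 1070 [149.  84.  98.]
scene 0.76 155.7 298.8 1071 [153. 147. 138.]
```

View pics/s1c.png

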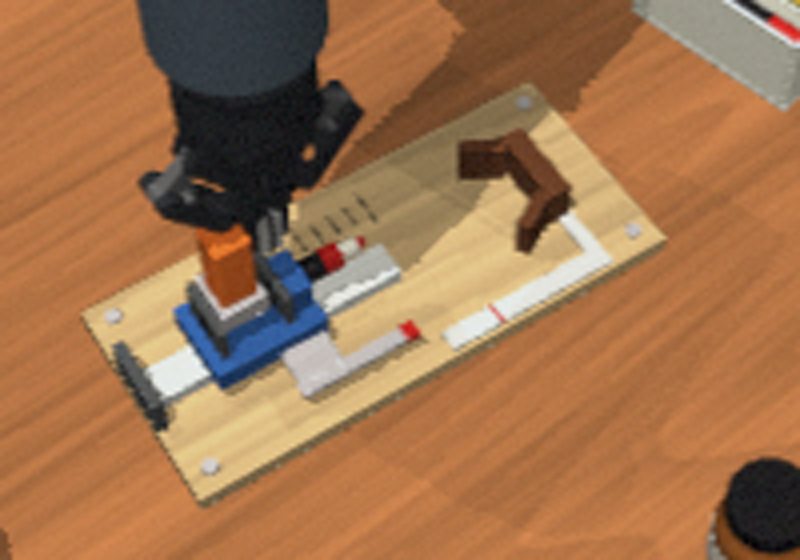

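Run:
```python
from h import *
from scipy.optimize import minimize
ms=[]
for c,u in (('top',467),('scene',156)):
    p=shot(c)
    for r in robot.outline_of(p,'cup'):
        if abs(np.nonzero(r['mask'])[1].mean()-u)<8: ms.append((p,r['mask'])); break
a=np.linspace(0,2*np.pi,40)
def sil(p,xy):
    X=np.concatenate([np.c_[xy[0]+30*np.cos(a),xy[1]+30*np.sin(a),np.full(40,z)] for z in (0,80)])
    h=cv2.convexHull((proj(p,X)*16).astype(np.int32)); im=np.zeros((480,640),np.uint8)
    cv2.fillConvexPoly(im,h,1,shift=4); return im>0
def cost(xy,L): return -sum((sil(p,xy)&m).sum()/(sil(p,xy)|m).sum() for p,m in L)
for L in (ms,ms[:1],ms[1:]):
    r=min((minimize(cost,x0,(L,),method='Nelder-Mead',options=dict(initial_simplex=np.array(x0)+[[0,0],[8,0],[0,8]])) for x0 in ([434,-288],[430,-284])),key=lambda r:r.fun); print(r.x,r.fun)
for z in (200,40): mv([*r.x,z],-5.6)
```

```text
[ 434.21162796 -285.56142426] -0.9567177637511272
[ 434. -288.] -0.0
[ 434.21162796 -285.56142426] -0.9567177637511272
clock 7.1 turn [-0.   -0.    0.08] shift after turn mm [-70.8 274.3 -95.9] before [-71.2 274.2 -95.9]
clock 7.1 turn [-0.   -0.    0.08] shift after turn mm [-70.8 274.3  64.1] before [-71.2 274.2  64.1]
```

Emit:
{"fn": "move_arm", "kwargs": {
  "steps": [
    [[0,0,0],[0,-0.004,0],0],
    [[0,0,0],[0,0,-0.025],0],
    [[0,0,0],[0,0,-0.035],0],
    [[0,0,0],[0,0,-0.035],0],
    [[0,0,0],[-0.0085,0.0348,0],0.085],
    [[0,0,0],[-0.0089,0.0348,0],0.085],
    [[0,0,0],[-0.0089,0.0348,0],0.085],
    [[0,0,0],[-0.0089,0.0348,0],0.085],
    [[0,0,0],[-0.0089,0.0348,0],0.085],
    [[0,0,0],[-0.0089,0.0348,0],0.085],
    [[0,0,0],[-0.0089,0.0348,0],0.085],
    [[0,0,0],[-0.0089,0.0348,0],0.085],
    [[0,0,0],[0,0,0],0.085]
  ]
}}

```text
clock: 8.4
tcp_pos: [433.3, -288.6, 199.0]
tool_rot: [0.0, 0.999, -0.05, -0.0]
wrist_force: [-0.2, -0.6, -0.3]
width: 0.999
finger_force: 0.0
```

Run:
```python
from h import *
from scipy.optimize import minimize
a=np.linspace(0,2*np.pi,40)
def sil(p,xy):
    X=np.concatenate([np.c_[xy[0]+30*np.cos(a),xy[1]+30*np.sin(a),np.full(40,z)] for z in (0,80)])
    h=cv2.convexHull((proj(p,X)*16).astype(np.int32)); im=np.zeros((480,640),np.uint8)
    cv2.fillConvexPoly(im,h,1,shift=4); return im>0
p=shot('wrist','w2.png')
pr=proj(p,[434,-287,40])[0]
for r in robot.outline_of(p,'cup'):
    m=r['mask'];ys,xs=np.nonzero(m);print(round(r['p'],2),xs.mean().round(),ys.mean().round(),pr.round(),m.sum())
    if abs(xs.mean()-pr[0])+abs(ys.mean()-pr[1])<60:
        f=lambda xy:-(sil(p,xy)&m).sum()/(sil(p,xy)|m).sum()
        q=minimize(f,[434,-287],method='Nelder-Mead',options=dict(initial_simplex=[[430,-290],[440,-288],[433,-282]])); print(q.x,q.fun)
for z in (60,40): mv([434,-287,z],-5.6)
print([(r['location'],r['p']) for r in robot.spot_point(p,'cup')])
```

```text
0.91 278.0 74.0 [317. 218.] 6957
0.88 309.0 359.0 [317. 218.] 10932
0.64 317.0 222.0 [317. 218.] 5686
[ 434.83876848 -286.80257867] -0.9588532883642495
clock 8.5 turn [-0.01  0.01 -0.02] shift after turn mm [ -0.3   0.8 138.9] before [ -0.3   0.8 138.9]
clock 8.5 turn [-0.01  0.01 -0.02] shift after turn mm [ -0.3   0.8 158.9] before [ -0.3   0.8 158.9]
[([435.3, -287.0, -2.9], 0.87), ([544.7, -271.4, -1.4], 0.84), ([311.4, -269.2, -1.0], 0.6)]
```

View pics/w2.png

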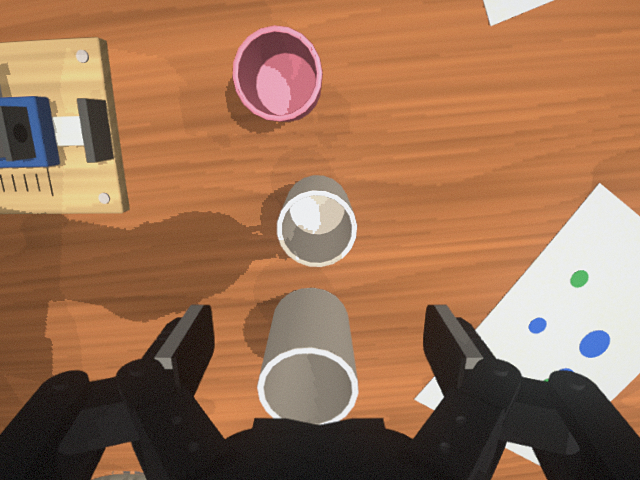

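The small white cup is centred between the fingers at (317,222), with the pink cup and the big white one clear of it.

Emit:
{"fn": "move_arm", "kwargs": {
  "steps": [
    [[0,0,0],[0.001,0.0005,0.025],0.085],
    [[0,0,0],[0,0,0.025],0.085],
    [[0,0,0],[0,0,0.025],0.085],
    [[0,0,0],[0,0,0.025],0.085],
    [[0,0,0],[0,0,0.025],0.085],
    [[0,0,0],[0,0,0.02],0.085],
    [[0,0,0],[0,0,0.014],0.085],
    [[0,0,0],[0,0,0],0.05],
    [[0,0,0],[0,0,0],0.05],
    [[0,0,0],[0,0,0],0.05],
    [[0,0,0],[0,0,0],0.05],
    [[0,0,0],[0,0,0],0.05]
  ],
  "squeeze": 25
}}

```text
clock: 9.75
tcp_pos: [435.9, -286.4, 40.6]
tool_rot: [0.0, 0.999, -0.048, 0.001]
wrist_force: [0.2, 1.1, -0.2]
width: 0.7
finger_force: 27.5
```

Emit:
{"fn": "move_arm", "kwargs": {
  "steps": [
    [[0,0,0],[0,0,-0.01],0.05],
    [[0,0,0],[0,0,-0.03],0.05],
    [[0,0,0],[0,0,-0.04],0.05],
    [[0,0,0],[0,0,-0.04],0.05],
    [[0,0,0],[0,0,-0.04],0.05],
    [[0,0,0],[0,0,-0.01],0.05],
    [[0,0,0],[0,0,0],0.05]
  ]
}}

```text
clock: 10.45
tcp_pos: [436.4, -286.9, 212.6]
tool_rot: [0.001, 0.999, -0.048, 0.002]
wrist_force: [-0.8, -0.3, -3.0]
width: 0.7
finger_force: 27.9
```

Run:
```python
from h import *
s=robot.state(); print(s['width'],s['finger_force'],s['wrist_force'])
w=tw(-3,74); print(w); mv([*w,210],-5.6)
```

```text
0.7000707258474006 27.921757749281824 [-0.84947168 -0.3079747  -2.97822739]
[544.73545238 121.4395763 ]
clock 10.45 turn [ 0.06 -0.27  0.07] shift after turn mm [  68.  -416.9    2.6] before [  68.5 -416.8    2.4]
```

Emit:
{"fn": "move_arm", "kwargs": {
  "steps": [
    [[0,0,0],[0.002,-0.012,0],0.05],
    [[0,0,0],[0.005,-0.03,0],0.05],
    [[0,0,0],[0.005,-0.03,0],0.05],
    [[0,0,0],[0.005,-0.03,0],0.05],
    [[0,0,0],[0.005,-0.03,0],0.05],
    [[0,0,0],[0.005,-0.03,0],0.05],
    [[0,0,0],[0.005,-0.03,0],0.05],
    [[0,0,0],[0.005,-0.03,0],0.05],
    [[0,0,0],[0.005,-0.03,0],0.05],
    [[0,0,0],[0.005,-0.03,0],0.05],
    [[0,0,0],[0.005,-0.03,0],0.05],
    [[0,0,0],[0.005,-0.03,0],0.05],
    [[0,0,0],[0.005,-0.03,0],0.05],
    [[0,0,0],[0.005,-0.03,0],0.05],
    [[0,0,0],[0.001,-0.014,0],0.05],
    [[0,0,0],[0,0,0],0.05]
  ]
}}

```text
clock: 12.05
tcp_pos: [542.4, 122.7, 208.0]
tool_rot: [0.001, 0.999, -0.047, -0.002]
wrist_force: [-0.5, -0.7, -2.3]
width: 0.695
finger_force: 28.0
```

Run:
```python
from h import *
mv([*tw(-3,74),58],-5.6)
p=shot('wrist','w3.png')
for n,x,y,z in [('seatbase',-3,74,168)]:pass
for n in ('cup','mark','vblock','seat','pointer'):
    print(n,[(np.round(r['location'],1),tj(r['location']),round(r['p'],2)) for r in robot.spot_point(p,n)][:3])
```

```text
clock 12.05 turn [0.08 0.2  0.2 ] shift after turn mm [  2.5   1.1 150. ] before [  3.    0.9 150. ]
cup []
mark [(array([608.4,  86.8,  18.4]), array([63.7, 45.7]), 0.94)]
vblock [(array([594.6,  37.4,  39.1]), array([54.8, -4.8]), 0.68)]
seat []
pointer [(array([596. ,  37. ,  36.5]), array([56.3, -5. ]), 0.91)]
```

View pics/w3.png

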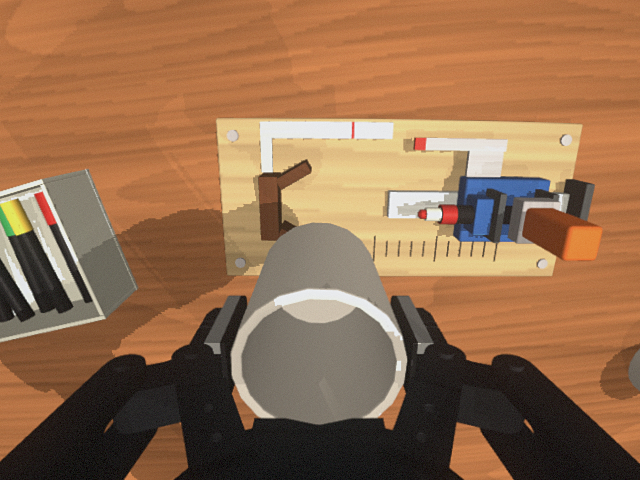

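The cup is held upright. The mark line is at (353,130), the upper V tip at (311,166), and the board corners at (217,119), (583,124), (553,276) and (228,274).

Run:
```python
from h import *
p=shot('wrist')
for n,uv,z in [('c1',(217,119),15),('c2',(583,124),15),('c3',(553,276),15),('c4',(228,274),15),('mark',(353,130),18),('ptr',(413,144),35),('nib',(418,215),58),('Vtop',(310,164),45),('Vtopback',(260,175),45),('Vbase',(280,181),45),('railtip',(388,204),19)]:
    w=at_z(p,uv,z); print(n,w.round(1),tj(w))
```

```text
c1 [632.4 201.8  15. ] [ 76.4 162.6]
c2 [ 598.9 -125.4   15. ] [  75.  -166.4]
c3 [ 450.8 -110.4   15. ] [ -73.9 -165.9]
c4 [485.8 216.9  15. ] [-70.9 163.3]
mark [611.2  83.9  18. ] [66.8 43.1]
ptr [595.6  35.8  35. ] [56.  -6.3]
nib [539.8  38.7  58. ] [ 0.2 -8.9]
Vtop [588.3 123.5  45. ] [40.1 80.3]
Vtopback [583.4 165.9  45. ] [ 31.1 122. ]
Vbase [576.7 149.9  45. ] [ 26.1 105.5]
railtip [542.3  56.3  19. ] [0.9 9. ]
```

Run:
```python
from h import *
mv([*tw(-0.5,66),58],-5.6); print(robot.state()['wrist_force'])
```

```text
clock 12.4 turn [-0.   -0.    0.02] shift after turn mm [  4.    6.7 152.2] before [  4.    6.7 152.2]
[-0.08151206  0.08994799 -1.86791454]
```

Emit:
{"fn": "move_arm", "kwargs": {
  "steps": [
    [[0,0,0],[0.002,0.0035,0.02],0.05],
    [[0,0,0],[0.002,0.0032,0.025],0.05],
    [[0,0,0],[0,0,0.025],0.05],
    [[0,0,0],[0,0,0.025],0.05],
    [[0,0,0],[0,0,0.025],0.05],
    [[0,0,0],[0,0,0.015],0.05],
    [[0,0,0],[0,0,0.01],0.05],
    [[0,0,0],[0,0,0.005],0.05],
    [[0,0,0],[0,0,0.002],0.05],
    [[0,0,0],[0,0,0],0.05],
    [[0,0,0],[0,0,0],0.05]
  ]
}}

```text
clock: 13.5
tcp_pos: [547.2, 114.2, 58.9]
tool_rot: [-0.0, 0.999, -0.048, 0.001]
wrist_force: [-0.8, -0.2, -1.5]
width: 0.696
finger_force: 28.0
```

Run:
```python
from h import *
p=shot('wrist'); q=shot('scene')
i=cv2.resize(p['pixels'][60:360,120:520,::-1],None,fx=1.5,fy=1.5)[:450]
cv2.imwrite('pics/w4.png',i)
s=robot.state();print(s['wrist_force'],s['tcp_pos'],tj(s['tcp_pos']))
```

```text
[-1.03668551  0.01512038 -1.29060386] [547.04411634 114.2325965   58.79043183] [ 0.  67.1]
```

View pics/w4.png

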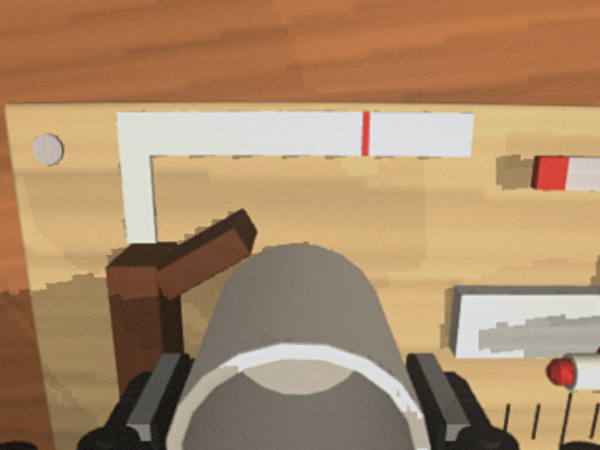

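The cup is low over the board. The red mark is at crop (366,133), which is about (364,149) in the full picture. The near edge of the cup base is at about (320,223), and there is still a gap to the V arm.

Run:
```python
from h import *
p=shot('wrist')
for n,uv,z in [('mark',(364,148.7),18),('tongue edge hi',(364,135),18),('tongue lo',(364,163),18),('cup near edge',(320,223),18),('ptr',(476,175),35),('nib',(484,308),58),('Vtip',(283,199),45),('Vtip2',(291,215),45)]:
    w=at_z(p,uv,z); print(n,w.round(1),tj(w))
print(tj(robot.state()['tcp_pos']))
```

```text
mark [610.1  86.8  18. ] [65.4 45.9]
tongue edge hi [616.5  86.4  18. ] [71.9 46.1]
tongue lo [603.2  87.2  18. ] [58.6 45.6]
cup near edge [574.9 111.6  18. ] [28.  67.1]
ptr [595.2  38.7  35. ] [55.3 -3.5]
nib [540.4  42.7  58. ] [ 0.4 -4.8]
Vtip [594.4 125.8  45. ] [46.  83.2]
Vtip2 [587.  123.2  45. ] [38.9 79.9]
[-0.1 67. ]
```

Emit:
{"fn": "move_arm", "kwargs": {
  "steps": [
    [[0,0,0],[0,-0.002,0.001],0.05],
    [[0,0,0],[0.0004,-0.002,0.001],0.05],
    [[0,0,0],[0,-0.001,0.0005],0.05],
    [[0,0,0],[0,-0.001,0],0.05],
    [[0,0,0],[0,0,0],0.05]
  ]
}}

```text
clock: 14.15
tcp_pos: [547.9, 120.1, 55.7]
tool_rot: [0.0, 0.999, -0.048, 0.0]
wrist_force: [0.8, -1.4, -1.2]
width: 0.702
finger_force: 28.0
```

Emit:
{"fn": "move_arm", "kwargs": {
  "steps": [
    [[0,0,0],[0,-0.001,0],0.05],
    [[0,0,0],[0,0,0],0.05]
  ]
}}

```text
clock: 14.35
tcp_pos: [548.2, 120.8, 55.8]
tool_rot: [0.0, 0.999, -0.048, 0.0]
wrist_force: [2.3, -3.0, -1.6]
width: 0.699
finger_force: 28.0
```

Emit:
{"fn": "move_arm", "kwargs": {
  "steps": [
    [[0,0,0],[0,-0.001,0],0.05],
    [[0,0,0],[0,0,0],0.05]
  ]
}}

```text
clock: 14.55
tcp_pos: [548.6, 121.5, 55.9]
tool_rot: [0.0, 0.999, -0.048, 0.001]
wrist_force: [3.3, -4.0, -1.5]
width: 0.704
finger_force: 28.0
```

Emit:
{"fn": "move_arm", "kwargs": {
  "steps": [
    [[0,0,0],[0.001,0,0],0.05],
    [[0,0,0],[0.001,0,0],0.05],
    [[0,0,0],[0,0,0],0.05]
  ]
}}

```text
clock: 14.85
tcp_pos: [549.5, 121.9, 55.7]
tool_rot: [-0.0, 0.999, -0.048, -0.0]
wrist_force: [-0.4, -0.9, 2.0]
width: 0.699
finger_force: 28.3
```

Emit:
{"fn": "move_arm", "kwargs": {
  "steps": [
    [[0,0,0],[0,-0.001,0],0.05],
    [[0,0,0],[0,0,0],0.05]
  ]
}}

```text
clock: 15.05
tcp_pos: [549.4, 122.2, 55.7]
tool_rot: [0.001, 0.999, -0.048, -0.0]
wrist_force: [-1.6, -4.3, 3.5]
width: 0.701
finger_force: 28.4
```

Emit:
{"fn": "move_arm", "kwargs": {
  "steps": [
    [[0,0,0],[0,-0.001,0],0.05],
    [[0,0,0],[0,0,0],0.05]
  ]
}}

```text
clock: 15.25
tcp_pos: [549.4, 122.3, 55.7]
tool_rot: [0.001, 0.999, -0.048, -0.001]
wrist_force: [-1.3, -6.9, 4.1]
width: 0.696
finger_force: 28.5
```

Emit:
{"fn": "move_arm", "kwargs": {
  "steps": [
    [[0,0,0],[0,0.001,0],0.05],
    [[0,0,0],[0,0,0],0.062],
    [[0,0,0],[0,0,0],0.066],
    [[0,0,0],[0,0,0],0.07],
    [[0,0,0],[0,0,0],0.075],
    [[0,0,0],[0,0,0],0.085],
    [[0,0,0],[0,0,0],0.085],
    [[0,0,0],[0,0,0],0.085]
  ]
}}

```text
clock: 16.05
tcp_pos: [549.9, 122.9, 55.6]
tool_rot: [-0.0, 0.999, -0.048, 0.0]
wrist_force: [-1.0, 0.4, -0.1]
width: 0.993
finger_force: 0.0
```

Run:
```python
from h import *
p=shot('wrist')
i=cv2.resize(p['pixels'][60:360,120:520,::-1],None,fx=1.5,fy=1.5)[:450]
cv2.imwrite('pics/w5.png',i)
s=robot.state();print(s['wrist_force'],s['tcp_pos'],tj(s['tcp_pos']))
```

```text
[-0.26443987  0.36746833  0.00675618] [549.87770364 122.81976518  55.57309109] [ 2.  75.9]
```

View pics/w5.png

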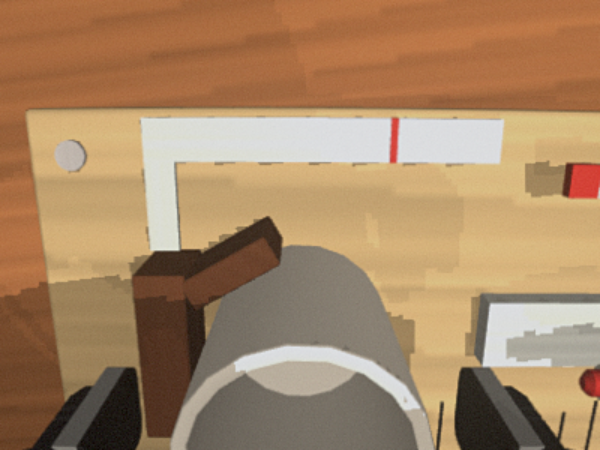

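The cup is released and sits against the V arm, with the fingers clear on both sides.

Emit:
{"fn": "move_arm", "kwargs": {
  "steps": [
    [[0,0,0],[0,0,-0.01],0.085],
    [[0,0,0],[0,0,-0.02],0.085],
    [[0,0,0],[0,0,-0.03],0.085],
    [[0,0,0],[0,0,-0.04],0.085],
    [[0,0,0],[0,0,-0.04],0.085],
    [[0,0,0],[0,0.025,0],0.0],
    [[0,0,0],[0,0.036,0],0.0],
    [[0,0,0],[0,0.036,0],0.0],
    [[0,0,0],[0,0.036,0],0.0],
    [[0,0,0],[0,0.036,0],0.0],
    [[0,0,0],[0,0.036,0],0.0],
    [[0,0,0],[0,0,0],0.0],
    [[0,0,0],[0,0,0],0.0]
  ]
}}

```text
clock: 17.4
tcp_pos: [530.1, -82.0, 196.3]
tool_rot: [-0.0, 0.999, -0.049, 0.0]
wrist_force: [0.5, 1.1, -0.2]
width: 0.0
finger_force: 0.0
```

Run:
```python
from h import *
mv([*tw(1,-133),104],-5.6)
for c in ('wrist','scene'):
  p=shot(c)
  for n in ('cup','grip_top','pointer','mark','carriage'):
    print(n,[(np.round(r['location'],1),tj(r['location']),round(r['p'],2)) for r in robot.spot_point(p,n)][:4])
```

```text
clock 17.4 turn [-0.01 -0.05 -0.02] shift after turn mm [-1.3  3.1 92.3] before [-1.3  3.2 92.3]
cup [(array([547.5, 117.2,  14.2]), array([ 0.2, 70.1]), 0.92), (array([ 314.8, -267.9,    2.2]), array([-193.8, -335.9]), 0.89), (array([ 542.5, -271.9,    0.9]), array([  33.2, -317.7]), 0.71)]
grip_top [(array([532.5, -48.3, 135.4]), array([  1.4, -96.1]), 0.84)]
pointer [(array([595.8,  36. ,  36.2]), array([56.2, -6. ]), 0.59)]
mark []
carriage [(array([536.8,  42.7,  15. ]), array([-3.2, -5.1]), 0.6)]
cup [(array([ 3.153e+02, -2.701e+02, -3.000e-01]), array([-193.1, -338.1]), 0.94), (array([547.7, 124.7,  11.2]), array([-0.4, 77.5]), 0.74), (array([ 544. , -266.9,   -1.2]), array([  34.2, -312.6]), 0.69)]
grip_top [(array([531.1, -48.3, 134.3]), array([ -0. , -96.3]), 0.94)]
pointer [(array([593.8,  41.5,  35.2]), array([53.6, -0.8]), 0.9)]
mark [(array([611.9,  93.5,  17.6]), array([66.6, 52.7]), 0.65)]
carriage [(array([542.9,  45.3,  12. ]), array([ 2.6, -2. ]), 0.62)]
```

Emit:
{"fn": "move_arm", "kwargs": {
  "steps": [
    [[0,0,0],[-0.001,0.004,0.02],0.0],
    [[0,0,0],[0,0,0.02],0.0],
    [[0,0,0],[0,0,0.02],0.0],
    [[0,0,0],[0,0,0.02],0.0],
    [[0,0,0],[0,0,0.01],0.0],
    [[0,0,0],[0,-0.003,0],0.0],
    [[0,0,0],[0,-0.003,0],0.0],
    [[0,0,0],[0,-0.003,0],0.0],
    [[0,0,0],[0,-0.003,0],0.0],
    [[0,0,0],[0,-0.003,0],0.0],
    [[0,0,0],[0,-0.003,0],0.0],
    [[0,0,0],[0,-0.003,0],0.0],
    [[0,0,0],[0,-0.003,0],0.0],
    [[0,0,0],[0,0,0],0.0]
  ]
}}

```text
clock: 19.4
tcp_pos: [531.2, -61.4, 105.8]
tool_rot: [0.0, 0.999, -0.048, 0.0]
wrist_force: [-0.0, -2.4, 1.8]
width: -0.005
finger_force: 1.2
```

Emit:
{"fn": "move_arm", "kwargs": {
  "steps": [
    [[0,0,0],[0,-0.003,0],0.0],
    [[0,0,0],[0,-0.003,0],0.0],
    [[0,0,0],[0,-0.003,0],0.0],
    [[0,0,0],[0,-0.003,0],0.0],
    [[0,0,0],[0,-0.003,0],0.0],
    [[0,0,0],[0,-0.003,0],0.0],
    [[0,0,0],[0,-0.003,0],0.0],
    [[0,0,0],[0,-0.003,0],0.0],
    [[0,0,0],[0,-0.003,0],0.0],
    [[0,0,0],[0,-0.003,0],0.0],
    [[0,0,0],[0,-0.003,0],0.0],
    [[0,0,0],[0,-0.001,0],0.0]
  ]
}}

```text
clock: 20.6
tcp_pos: [534.5, -27.0, 105.6]
tool_rot: [-0.0, 0.999, -0.048, 0.0]
wrist_force: [1.7, -4.1, 2.4]
width: 0.003
finger_force: 2.0
```

Run:
```python
from h import *
print(robot.state()['wrist_force'],tj(robot.state()['tcp_pos']))
p=shot('scene','s2.png')
for n in ('cup','grip_top','pointer','mark'):
    print(n,[(np.round(r['location'],1),tj(r['location']),round(r['p'],2)) for r in robot.spot_point(p,n)][:2])
cv2.imwrite('pics/s2c.png',cv2.resize(p['pixels'][190:330,210:410,::-1],None,fx=4,fy=4,interpolation=2))
```

```text
[ 1.65640277 -4.11828118  2.35513813] [  1.3 -74.8]
cup [(array([ 311.5, -269. ,   -1.2]), array([-197. , -337.3]), 0.87), (array([547.6, 124.7,  11.8]), array([-0.5, 77.5]), 0.86)]
grip_top [(array([535.8,  -5.4, 139.5]), array([  0.5, -53.1]), 0.49), (array([540.6,  47.4,   2. ]), array([ 0.1, -0.1]), 0.49)]
pointer [(array([598.6,  79.4,  34.9]), array([54.7, 37.4]), 0.61), (array([ 714.5, -245.4,    5. ]), array([ 201.8, -274.5]), 0.47)]
mark [(array([613.1,  90.5,  15.1]), array([68.1, 49.9]), 0.86), (array([545.5, 125. ,  12.1]), array([-2.6, 77.6]), 0.18)]
```

View pics/s2c.png

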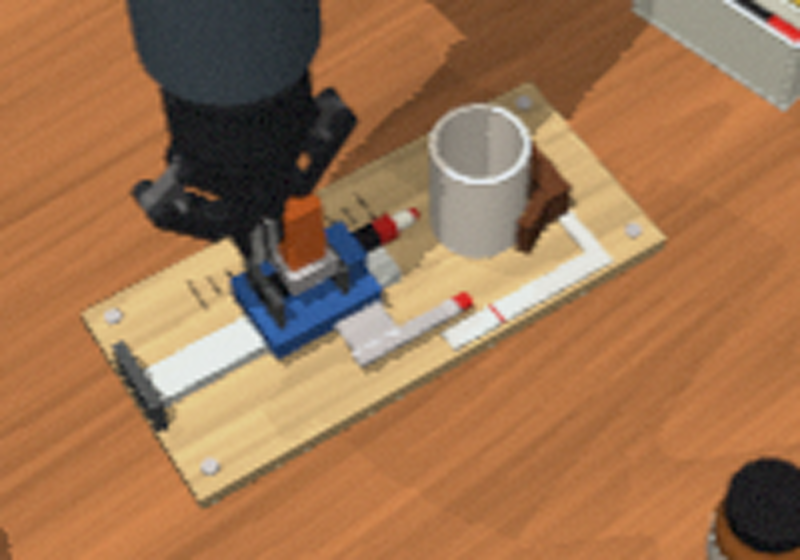

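The cup is standing in the V. The pointer tip is at crop (462,300) and the mark at (497,315), about 12–15 mm still to go.

Emit:
{"fn": "move_arm", "kwargs": {
  "steps": [
    [[0,0,0],[0,-0.001,0],0.0],
    [[0,0,0],[0,-0.001,0],0.0],
    [[0,0,0],[0,-0.001,0],0.0],
    [[0,0,0],[0,-0.001,0],0.0],
    [[0,0,0],[0,-0.001,0],0.0],
    [[0,0,0],[0,-0.001,0],0.0],
    [[0,0,0],[0,0,0],0.0]
  ]
}}

```text
clock: 21.55
tcp_pos: [534.5, -21.2, 105.2]
tool_rot: [-0.0, 0.999, -0.048, -0.001]
wrist_force: [0.7, -2.8, -3.1]
width: -0.0
finger_force: 1.7
```

Emit:
{"fn": "move_arm", "kwargs": {
  "steps": [
    [[0,0,0],[0,-0.0005,0],0.0],
    [[0,0,0],[0,-0.0005,0],0.0],
    [[0,0,0],[0,0,0],0.0]
  ]
}}

```text
clock: 21.85
tcp_pos: [534.6, -20.4, 105.3]
tool_rot: [0.0, 0.999, -0.048, -0.0]
wrist_force: [-1.2, -2.8, -2.1]
width: -0.001
finger_force: 1.8
```

Emit:
{"fn": "move_arm", "kwargs": {
  "steps": [
    [[0,0,0],[0,-0.0005,0],0.0],
    [[0,0,0],[0,-0.0005,0],0.0],
    [[0,0,0],[0,0,0],0.0]
  ]
}}

```text
clock: 22.15
tcp_pos: [534.9, -19.4, 105.5]
tool_rot: [0.0, 0.999, -0.048, -0.0]
wrist_force: [-2.0, -2.8, -2.8]
width: -0.0
finger_force: 1.8
```

Emit:
{"fn": "move_arm", "kwargs": {
  "steps": [
    [[0,0,0],[0,-0.0005,0],0.0],
    [[0,0,0],[0,-0.0005,0],0.0],
    [[0,0,0],[0,0,0],0.0]
  ]
}}

```text
clock: 22.45
tcp_pos: [535.0, -18.4, 105.5]
tool_rot: [0.0, 0.999, -0.048, -0.0]
wrist_force: [-1.4, -3.4, -2.8]
width: -0.003
finger_force: 1.8
```

Emit:
{"fn": "move_arm", "kwargs": {
  "steps": [
    [[0,0,0],[0,-0.0005,0],0.0],
    [[0,0,0],[0,-0.0005,0],0.0],
    [[0,0,0],[0,0,0],0.0]
  ]
}}

```text
clock: 22.75
tcp_pos: [535.2, -17.4, 105.6]
tool_rot: [-0.0, 0.999, -0.048, -0.0]
wrist_force: [-2.5, -3.5, -2.1]
width: 0.002
finger_force: 1.8
```

Emit:
{"fn": "move_arm", "kwargs": {
  "steps": [
    [[0,0,0],[0,-0.0005,0],0.0],
    [[0,0,0],[0,-0.0005,0],0.0],
    [[0,0,0],[0,0,0],0.0]
  ]
}}

```text
clock: 23.05
tcp_pos: [535.3, -16.4, 105.6]
tool_rot: [-0.0, 0.999, -0.048, -0.0]
wrist_force: [-2.3, -2.8, -1.4]
width: 0.0
finger_force: 1.8
```

Emit:
{"fn": "move_arm", "kwargs": {
  "steps": [
    [[0,0,0],[0,-0.0005,0],0.0],
    [[0,0,0],[0,-0.0005,0],0.0],
    [[0,0,0],[0,0,0],0.0]
  ]
}}

```text
clock: 23.35
tcp_pos: [535.5, -15.4, 105.6]
tool_rot: [-0.0, 0.999, -0.048, 0.0]
wrist_force: [-2.8, -3.4, -2.3]
width: 0.003
finger_force: 1.8
```

Emit:
{"fn": "move_arm", "kwargs": {
  "steps": [
    [[0,0,0],[0,-0.0005,0],0.0],
    [[0,0,0],[0,-0.0005,0],0.0],
    [[0,0,0],[0,0,0],0.0]
  ]
}}

```text
clock: 23.65
tcp_pos: [535.6, -14.4, 105.6]
tool_rot: [-0.0, 0.999, -0.048, 0.0]
wrist_force: [-3.3, -3.2, -1.1]
width: -0.002
finger_force: 1.8
```

Emit:
{"fn": "move_arm", "kwargs": {
  "steps": [
    [[0,0,0],[0,-0.0005,0],0.0],
    [[0,0,0],[0,-0.0005,0],0.0],
    [[0,0,0],[0,0,0],0.0]
  ]
}}

```text
clock: 23.95
tcp_pos: [535.7, -13.4, 105.6]
tool_rot: [-0.0, 0.999, -0.048, 0.0]
wrist_force: [-3.1, -3.8, -2.8]
width: -0.003
finger_force: 1.8
```

Run:
```python
from h import *
p=shot('scene','s3.png')
for n in ('cup','pointer','mark'):
    print(n,[(tj(r['location']),round(r['p'],2)) for r in robot.spot_point(p,n)][:3])
cv2.imwrite('pics/s3c.png',cv2.resize(p['pixels'][200:300,260:380,::-1],None,fx=6,fy=6,interpolation=2))
```

```text
cup [(array([-3.8, 74.2]), 0.86), (array([  35.2, -310.5]), 0.72), (array([-192.3, -339.7]), 0.7)]
pointer []
mark [(array([65.2, 52.4]), 0.73)]
```

View pics/s3c.png

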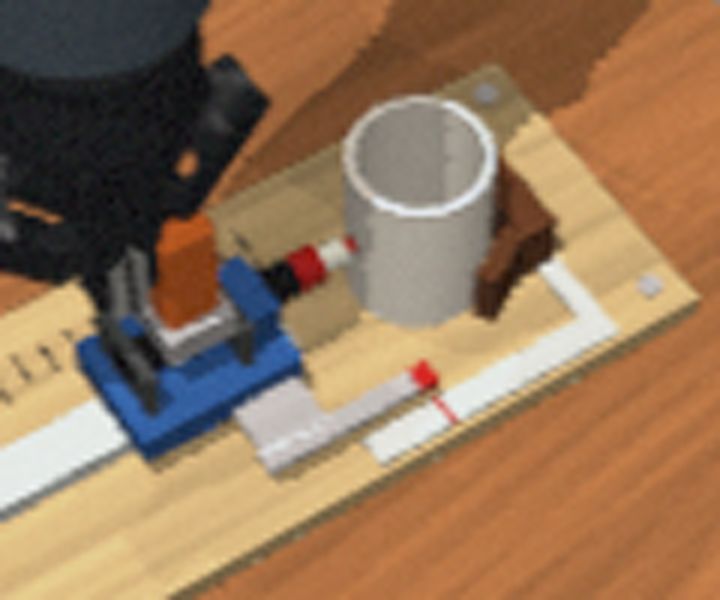

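The nib is nearly touching the cup, at crop (352,243). I'll carry on in 1 mm pushes.

Emit:
{"fn": "move_arm", "kwargs": {
  "steps": [
    [[0,0,0],[0,-0.0005,0],0.0],
    [[0,0,0],[0,-0.0005,0],0.0],
    [[0,0,0],[0,0,0],0.0]
  ]
}}

```text
clock: 24.45
tcp_pos: [535.8, -12.8, 105.7]
tool_rot: [0.0, 0.999, -0.048, 0.0]
wrist_force: [-2.7, -5.7, -2.4]
width: -0.001
finger_force: 2.5
```

Emit:
{"fn": "move_arm", "kwargs": {
  "steps": [
    [[0,0,0],[0,-0.0005,0],0.0],
    [[0,0,0],[0,-0.0005,0],0.0],
    [[0,0,0],[0,0,0],0.0]
  ]
}}

```text
clock: 24.75
tcp_pos: [535.8, -12.5, 105.7]
tool_rot: [0.001, 0.999, -0.048, -0.0]
wrist_force: [-2.4, -7.3, -2.0]
width: -0.004
finger_force: 3.6
```

Emit:
{"fn": "move_arm", "kwargs": {
  "steps": [
    [[0,0,0],[0,-0.0005,0],0.0],
    [[0,0,0],[0,-0.0005,0],0.0],
    [[0,0,0],[0,0,0],0.0]
  ]
}}

```text
clock: 25.05
tcp_pos: [535.8, -12.1, 105.7]
tool_rot: [0.001, 0.999, -0.048, -0.0]
wrist_force: [-1.3, -9.3, -1.9]
width: -0.001
finger_force: 4.8
```

Emit:
{"fn": "move_arm", "kwargs": {
  "steps": [
    [[0,0,0],[0,0,0],0.0],
    [[0,0,0],[0,0,0],0.0],
    [[0,0,0],[0,0.001,0],0.0],
    [[0,0,0],[0,0.001,0],0.0],
    [[0,0,0],[0,0.001,0],0.0],
    [[0,0,0],[0,0.002,0],0.0],
    [[0,0,0],[0,0.005,0],0.0],
    [[0,0,0],[0,0.01,0],0.0],
    [[0,0,0],[0,0,-0.02],0.0],
    [[0,0,0],[0,0,-0.03],0.0],
    [[0,0,0],[0,0,-0.04],0.0],
    [[0,0,0],[0,0,-0.04],0.0],
    [[0,0,0],[0,0,0],0.0],
    [[0,0,0],[0,0,0],0.0]
  ]
}}

```text
clock: 26.45
tcp_pos: [534.6, -30.6, 236.6]
tool_rot: [-0.001, 0.999, -0.048, 0.001]
wrist_force: [0.5, 0.2, -0.8]
width: -0.001
finger_force: 0.0
```

Run:
```python
from h import *
p=shot('wrist')
for n in ('cup','grip_top','pointer','mark','carriage'):
    print(n,[(tj(r['location']),round(r['p'],2)) for r in robot.spot_point(p,n)][:3])
p=shot('scene')
for n in ('cup','grip_top','pointer','mark','carriage'):
    print(n,[(tj(r['location']),round(r['p'],2)) for r in robot.spot_point(p,n)][:3])
cv2.imwrite('pics/s4c.png',cv2.resize(p['pixels'][200:300,260:380,::-1],None,fx=6,fy=6,interpolation=2))
```

```text
cup [(array([-193.1, -334.5]), 0.94), (array([  35.6, -320.6]), 0.64)]
grip_top [(array([ -0.8, -34.4]), 0.96)]
pointer [(array([55. , 48.4]), 0.83)]
mark [(array([63. , 42.4]), 0.72)]
carriage [(array([-5.4, 49.4]), 0.81)]
cup [(array([-0.7, 77. ]), 0.83), (array([  36.2, -313.8]), 0.72), (array([-193.7, -338.3]), 0.6)]
grip_top [(array([ -0.3, -38.2]), 0.94)]
pointer [(array([52.8, 50.9]), 0.68), (array([-0.5, 75.4]), 0.33)]
mark [(array([65.8, 49.9]), 0.93)]
carriage [(array([-2.8, 50. ]), 0.84)]
```

View pics/s4c.png

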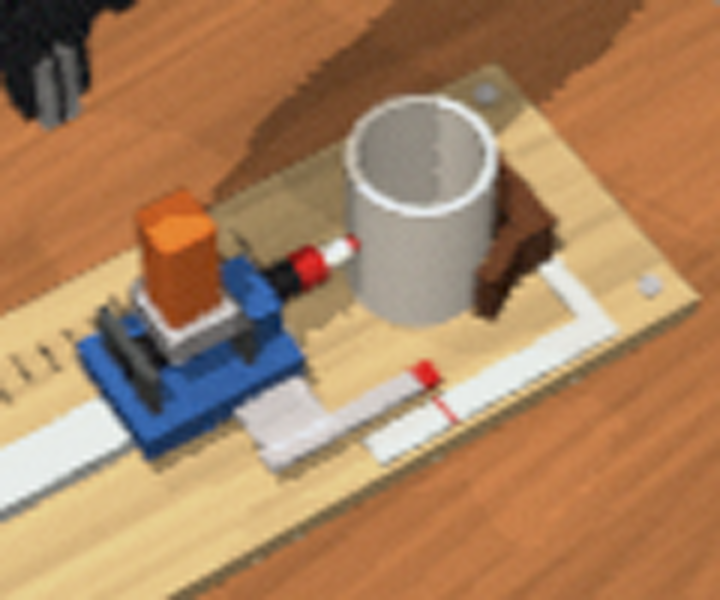

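The cup stands upright in the V with the nib on it at crop (355,243), and the pointer is within a few mm of the mark. The arm is clear, so I'm handing in.

```bash
python3 -c "
from cell import robot
print(robot.hand_in())"
```

```text
the job is handed in; nothing more can be done
None
```

The job is handed in, with no verdict returned. The white cup stands upright in the V block and the nib bore on it with about 6 N as I pushed (force after letting go not measured). The pointer is a few mm from the mark, the grip was last pushed forward only, and the arm is clear.

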